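# Feed a strip through the trim saw's guard window and hold it at the length stop

## Task

Pick up the long red-brown wooden strip, pass one end straight through the yellow-rimmed window in the front of the trim saw's guard, and push back the spring-loaded length stop inside until the red pointer on top stands in the green band. Do not drive the stop to the end of its travel, and leave the plane, the pale wooden block and the sanding block where they are. Finish still gripping the strip and keeping the pointer in the green band: do not let go.

Things in the scene. Friction and masses are not known exactly. Their poses are not given: they have to be found in the camera images.
- strip: The work-piece: a loose red-brown wooden strip, 170 mm long, 30 mm wide, 20 mm high, lying flat on the bench, about 60 g (it varies). Origin at the middle of its underside; its own y axis runs along its length, x across its width, z up. Both ends are alike.
- strip_mid (a point): The centre of the red-brown strip, half-way up (10 mm over its underside) and half-way along; axes as the strip's: y along its 170 mm length. The strip can be gripped here across its 30 mm width.
- saw: The trim saw's grey guard box, fixed to the bench between the wooden frame and the bench hook, front roughly towards the robot: 90 mm wide, 90 mm deep, 100 mm high, clear top, motor behind, blade parked under the feed line. Origin in the middle of its underside; x points into the saw (feeding direction), y left, z up; the front face is at x = -45 mm.
- window (a point): Centre of the feed window, in the guard's outer front face, 62 mm above the bench; x points level into the saw, z up. Opening 32 mm wide, 22 mm high (the flat strip with 2 mm to spare each way), wall 6 mm thick. A yellow flared mouth stands 7 mm out in front and widens by 4 mm on every side. The stop's face waits on the feed line 35 mm behind this point.
- stop (a joint): Sprung length stop inside the saw: 0 m untouched, up to 0.020 m (end of travel) as the strip pushes it along the window's x; springs back when released; takes 3 N at first, 8 N at the end. Its red pointer sticks up 10 mm through a slit in the top and is in the green band from 0.005 to 0.015 m; at 0.010 m, mid-band, the strip's end is 45 mm behind the front face.
- plane: Bystander: green and grey block plane, 48 x 174 x 54 mm, loose on the bench inside the 90 mm high wooden frame. Origin at the middle of its underside.
- block: Bystander: pale orange-brown wooden block, 45 x 120 x 22 mm, loose on the bench in front of the saw. Origin at the middle of its underside.
- sander: Bystander: sanding block, pale wood with a dark sole, 62 x 100 x 30 mm, loose on the bench inside the wooden frame. Origin at the middle of its underside.
Not all that is in view belongs to the job. Leave any purple look-alike of the strip alone.

How it is judged:
By the outcome, as a careful person would: the job done as asked, in the order asked, and still so for the second after the job is handed in, while the arm keeps its last pose, push and grip.
It also fails if it takes over 45 s, if anything falls off the work surface, if the arm or the gripper's body presses on something with over 40 N, if the wrist force passes 120 N, or if a joint passes its speed limit or range.

## Robot

A 7-joint arm with a two-finger parallel gripper is mounted at the origin on the work surface; the furniture and walls round the work are solid. World frame = base frame: x ahead of the robot, y to its left, z up, the work surface at z = 0. Lengths are in m, angles in rad, forces in N, time in s.
With the tool pointing down it reaches from about 0.35 to 0.9 m from the base axis. Payload 8.1 kg.
Tool frame: the origin (TCP) lies on the centre line of the jaws, within the pads' length; the fingertips stand arm.tip_extent ahead of it and the grasp point (between the pads) lies 3 mm ahead of it (arm.tip_extent is the distance from the TCP to the fingertips, in m); y points along the fingers, z is the direction in which the jaws open and shut, and the axes are right-handed (so a half turn about y gives the same grasp; the last joint's range is limited). The gripper opens to 92 mm and grips with 3 to 60 N. Pads are 19 mm wide; open, the fingers measure 130 mm over their backs; the gripper's body (75 mm by 190 mm) begins 47 mm behind the grasp point.
Start: joints at [-1.304, 0.434, 0.025, 1.573, -0.012, 1.134, -0.075], TCP at [0.226, 0.583, 0.227] pointing down, gripper open.
Joint ranges: [-2.62, 2.62], [-0.44, 2.09], [-1.27, 1.32], [0.08, 2.57], [-1.32, 4.46], [0.12, 2], [-2.74, 2.74]. Speed limits (rad/s): [2.22, 2.22, 3.01, 3.01, 3.14, 3.14, 3.14].

## Interface

Orientations are given as a rotation vector (axis times angle).
In Python, from cell import observe, get_image, sign_off, boxes_of, place_of, arm gives the robot as it stands.
- The arm moves only by the tool arm_command, never from a script. Its argument "plan" is a list of rows, each a list of 2 entries, a list of its own where there are three numbers: the shift along the tool's x, y, z in m, then the turn, a rotation vector about the tool's x, y, z in degrees. In form: [[[tx, ty, tz], [ax, ay, az]], ...]. A call has 1 to 5 rows; each row is the pose to reach, as a shift and turn from the pose commanded when the call began, along the tool's axes at that moment; what a row does not reach only later rows make up. A row lasts 1/10 s, in which the tool goes at most 50 mm and 8.59 degrees, less where a joint would pass 70% of its speed; a pose out of reach is approached as far as the arm can. A call with a gripper value outside its range is refused whole. "fingers" is the closure, from -1 (fully open) to 1 (shut), set as the call begins (left out, the last holds). The fingers move at their own pace and stop on an object; "squeeze" is the grip in N (left out, the last holds). Time passes only in rows, so rows that repeat a pose let the fingers close. It gives the time, the measured TCP pose, the force and the opening at its end, in the units of the state.
- observe(): the state, without advancing time (a new reading comes with each control period).
- get_image(name): name is "side" or "top" or "wrist"; returns a dict with "color" (384x512x3 uint8, red, green, blue), "camera_matrix" (3x3 intrinsics, pixels), "world_to_cam" (4x4, takes a point from world to camera coordinates); the wrist camera has in their place "mount" (4x4, takes a point from camera to tool coordinates, whose origin is the TCP and whose axes are the tool frame's). Camera axes: x right, y up, looking along -z (the intrinsics and any distortion apply to the point x, -y, -z); pixel columns grow to the right and rows downward; lengths in m; the calibration is good to about 2 mm. A picture is of the moment at which its call begins: read the wrist's pose just before it. There is no depth.
- sign_off(): hands the job in, once; it reports no verdict.
Trained networks look in a picture, given as the dict that the camera call returned (one of the last four; its "shot" number tells which), for a name from the list of things; names that differ only in an ending like _2 or _b are one class to them, and where a whole thing is asked for, a point or a joint stands for the part that bears it (a point fixed in the world has none). Each returns a list of dicts, best first, with "confidence" (0 to 1); they miss things now and then, are a little off and sometimes report something else, mostly with a low value. They report only what shows in the picture. A call takes as long as a camera call. They do not tell look-alikes from the thing itself.
- boxes_of(picture, thing): "point" ([column, row] in pixels, amid what is visible of it).
- place_of(picture, thing): "point" ([column, row] in pixels: a listed point, or the origin of a listed thing).
The state is a dict: "clock": time; "joints": joint angles; "dq": joint speeds; "joint_efforts": joint torques, N m; "position": TCP position; "ee_rot": TCP orientation; "force": force on the tool from outside, world axes, zero at the start; "ft_torque": the same for the moment, N m; "width": opening from 0.0 (shut) to 1.0 (fully open).
Only numpy, scipy, OpenCV 4.12 (cv2) and the standard library are available. Lean on these libraries where they do the work, as an engineer would, in place of code of your own. Each camera call takes 0.05 s, during which the arm holds its last target.

## Working session

There is one attempt and no reset: what is moved stays moved. The work goes in short steps, Python scripts to look and compute and a tool call to move; the robot and the scene stay as the last step left them, time stands still between calls to the robot, and variables do not carry over. Pictures are saved under pics/ and viewed, and the job is handed in when it is done.

Besides the shell and the picture viewer there is one more tool, called in YAML: its name, and indented under it one key for each argument. arm_command: Moves the arm, as the interface text tells. Its arguments: {"type":"object","properties":{"plan":{"type":"array","items":{"type":"array"}},"fingers":{"type":"number"},"squeeze":{"type":"number"}},"required":["plan"]}

```bash
ls; mkdir -p pics
cat > h.py <<'E'
import numpy as np,cv2
from cell import observe,get_image,sign_off,boxes_of,place_of,arm
from scipy.spatial.transform import Rotation as R
def save(im,n): cv2.imwrite('pics/'+n+'.png',im['color'][:,:,::-1])
def pose():
    s=observe(); return np.array(s['position']),R.from_rotvec(s['ee_rot']) if len(s['ee_rot'])==3 else None,s
def w2c(im,pr=None):
    if 'world_to_cam' in im: return np.array(im['world_to_cam'])
    p,r,_=pr; T=np.eye(4);T[:3,:3]=r.as_matrix();T[:3,3]=p
    return np.linalg.inv(T@np.array(im['mount']))
E
python3 - <<'E'
from h import *
s=observe();print(s);print(arm, getattr(arm,'tip_extent',None))
for n in ['side','top','wrist']:
    im=get_image(n);save(im,n+'0');print(n,[k for k in im], im['camera_matrix'])
    print(im.get('distortion'), im.get('world_to_cam',im.get('mount')))
    for t in ['strip_mid','strip','window','saw','stop','plane','block','sander']:
        print(t,[(d['point'],d['confidence']) for d in place_of(im,t)][:3])
E
```

```text
pics
{'clock': 0.0, 'joints': array([-1.30358462,  0.43523267,  0.02498359,  1.57409419, -0.0116166 ,
        1.13398636, -0.0750836 ]), 'dq': array([-0.00147853, -0.0004539 , -0.00190296, -0.00053871,  0.00049283,
        0.00090102,  0.00111388]), 'joint_efforts': array([-2.32982835e-03, -6.67852306e+01,  9.83619355e-01, -3.14472306e+01,
       -6.07019663e-02,  4.29723586e-02,  1.41685241e-04]), 'position': array([0.22577033, 0.58225313, 0.22594019]), 'ee_rot': array([-1.55281594,  0.2903921 , -0.29014246]), 'force': array([ 0.00349356, -0.0267235 , -0.25261619]), 'ft_torque': array([ 0.00048733, -0.00835478,  0.00879878]), 'width': 0.9983759687062425}
<Robot object at 0x7f4ac6d63e00> 0.022
side ['color', 'camera_matrix', 'world_to_cam', 'shot'] [[384.21813312   0.         260.29497186]
 [  0.         384.21813312 190.04826331]
 [  0.           0.           1.        ]]
None [[ 0.84438574 -0.53570201 -0.00600642 -0.38678669]
 [ 0.32550015  0.5040914   0.79996345 -0.17130062]
 [-0.42551424 -0.67743282  0.60001867 -0.97448674]
 [ 0.          0.          0.          1.        ]]
strip_mid [([234.8, 299.2], 0.8), ([291.8, 269.6], 0.58)]
strip [([294.0, 273.1], 0.83), ([231.6, 305.3], 0.75)]
window [([308.8, 173.3], 0.89)]
saw [([316.2, 190.0], 0.58)]Traceback (most recent call last):
  File "<stdin>", line 7, in <module>
ValueError: it knows: block, plane, sander, saw, strip, strip_mid, window
```

Run:
```python
from h import *
for n in ['side','top','wrist']:
    im=get_image(n);save(im,n+'1');print(n, im['camera_matrix'].tolist())
    print(im.get('world_to_cam',im.get('mount')).tolist())
    for t in ['strip_mid','strip','window','saw','plane','block','sander']:
        print(t,[(d['point'],d['confidence']) for d in place_of(im,t)][:3])
```

```text
side [[384.2181331179426, 0.0, 260.29497186421247], [0.0, 384.2181331179426, 190.0482633096216], [0.0, 0.0, 1.0]]
[[0.8443857405635696, -0.535702010537993, -0.006006416441096187, -0.38678668886940754], [0.32550015345682626, 0.5040913963855999, 0.7999634455333561, -0.17130062496733803], [-0.4255142432780536, -0.6774328158537701, 0.6000186736860258, -0.9744867377709092], [0.0, 0.0, 0.0, 1.0]]
strip_mid [([232.8, 299.0], 0.74), ([291.8, 268.3], 0.57)]
strip [([230.6, 302.3], 0.71), ([290.3, 270.5], 0.56)]
window [([309.4, 176.7], 0.59)]
saw [([319.7, 188.3], 0.86)]
plane [([205.5, 178.0], 0.91)]
block [([254.3, 216.7], 0.73)]
sander [([264.9, 171.8], 0.42)]
top [[399.76164412260545, 0.0, 259.5458033597331], [0.0, 399.76164412260545, 187.98765842868383], [0.0, 0.0, 1.0]]
[[-0.00438895013623644, -0.9998146677858177, -0.018744791197455035, -0.04291447966061261], [0.985836242062057, -0.0074687548560737685, 0.16754438676918101, -0.42688147051494507], [-0.16765333564728938, -0.017743950553200733, 0.9856863148411377, -1.1188287296795556], [0.0, 0.0, 0.0, 1.0]]
strip_mid [([341.6, 209.4], 0.59), ([264.3, 132.8], 0.29)]
strip [([341.8, 209.0], 0.95), ([346.0, 270.1], 0.56)]
window [([267.0, 130.7], 0.74)]
saw [([270.5, 121.5], 0.7)]
plane [([189.2, 212.1], 0.59)]
block [([271.1, 196.9], 0.55)]
sander [([205.2, 156.1], 0.91)]
wrist [[345.33627258495636, 0.0, 258.39927371416627], [0.0, 345.33627258495636, 194.15687576194], [0.0, 0.0, 1.0]]
[[0.0004127374015507906, -0.9639901785055254, -0.2659375215961837, -0.07126318048923426], [-0.0003484248777704487, 0.26593738947580153, -0.963990240344215, -0.15881209501925217], [0.9999998541239594, 0.0004905340753766265, -0.000226115853010316, -0.000855335284018155], [0.0, 0.0, 0.0, 1.0]]
strip_mid []
strip []
window []
saw []
plane []
block []
sander []
```

View pics/side0.png

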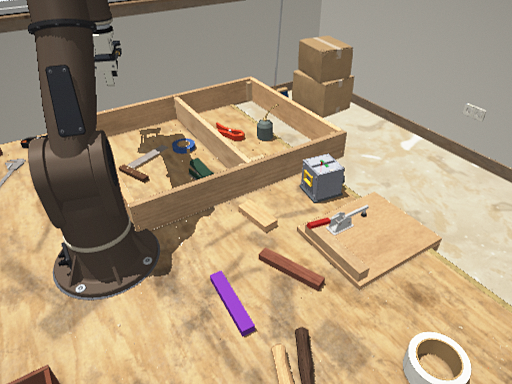

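```bash
ls pics
```

```text
side0.png
side1.png
top1.png
wrist1.png
```

View pics/top1.png

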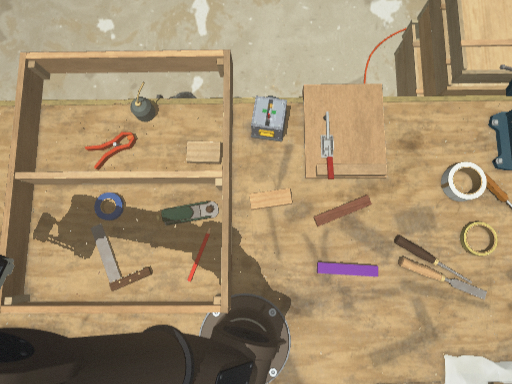

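View pics/wrist1.png

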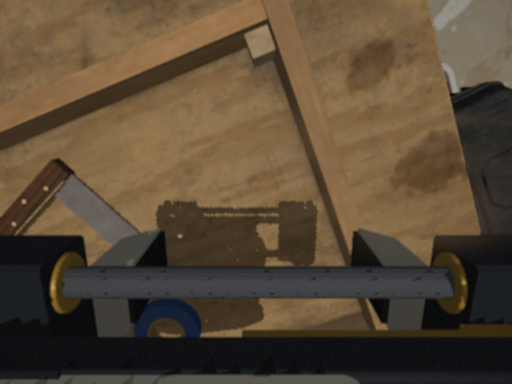

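The red-brown strip is at about (342,209) in the top view and (291,268) in the side view. The purple one at top (347,269) is the look-alike. The saw is at about (269,118) in the top view, with the pale block in front of it at (271,198).

```bash
cat >> h.py <<'E'
def ray(K,W,uv):
    K=np.array(K);x=(uv[0]-K[0,2])/K[0,0];y=(uv[1]-K[1,2])/K[1,1]
    d=W[:3,:3].T@np.array([x,-y,-1.]);o=-W[:3,:3].T@W[:3,3];return o,d/np.linalg.norm(d)
def tri(rays):
    A=np.zeros((3,3));b=np.zeros(3)
    for o,d in rays:
        P=np.eye(3)-np.outer(d,d);A+=P;b+=P@o
    X=np.linalg.solve(A,b);return X,[np.linalg.norm((np.eye(3)-np.outer(d,d))@(X-o)) for o,d in rays]
def atz(K,W,uv,z):
    o,d=ray(K,W,uv);return o+d*(z-o[2])/d[2]
def proj(K,W,X):
    c=W[:3,:3]@X+W[:3,3];K=np.array(K);return np.array([K[0,0]*c[0]/-c[2]+K[0,2],K[1,1]*c[1]*-1/-c[2]+K[1,2]])
E
python3 - <<'E'
from h import *
S=get_image('side');T=get_image('top')
ks,ws=S['camera_matrix'],w2c(S);kt,wt=T['camera_matrix'],w2c(T)
pairs={}
for t in ['strip','strip_mid','window','saw','plane','block','sander']:
    a=place_of(S,t);b=place_of(T,t)
    best=None
    for i in a:
        for j in b:
            X,e=tri([ray(ks,ws,i['point']),ray(kt,wt,j['point'])])
            print(t,X.round(4),round(e[0]*1e3,1),i['point'],j['point'],round(i['confidence']*j['confidence'],2))
# top-view strip contour
hsv=cv2.cvtColor(T['color'],cv2.COLOR_RGB2HSV)
print(hsv[209,342],hsv[205,350],hsv[225,330],hsv[205,300])
cv2.imwrite('pics/topcrop.png',cv2.resize(T['color'][80:290,220:400,::-1],None,fx=2.8,fy=2.8,interpolation=cv2.INTER_CUBIC))
cv2.imwrite('pics/sidecrop.png',cv2.resize(S['color'][140:300,230:390,::-1],None,fx=3.7,fy=3.7,interpolation=cv2.INTER_CUBIC))
E
```

```text
strip [ 0.2568 -0.3118  0.0802] 70.2 [291.5, 273.0] [344.3, 268.6] 0.77
strip [ 0.3639 -0.2903 -0.0032] 0.2 [291.5, 273.0] [343.0, 210.5] 0.56
strip [ 0.1971 -0.2888 -0.0076] 1.1 [231.7, 304.6] [344.3, 268.6] 0.72
strip [ 0.2897 -0.2769 -0.0406] 80.3 [231.7, 304.6] [343.0, 210.5] 0.52
strip [ 0.2484 -0.2519  0.3189] 48.9 [262.8, 167.7] [344.3, 268.6] 0.2
strip [ 0.3261 -0.2322  0.2865] 6.3 [262.8, 167.7] [343.0, 210.5] 0.14
strip_mid [ 0.2895 -0.2758 -0.0361] 78.8 [231.9, 302.8] [342.9, 210.9] 0.8
strip_mid [ 0.1994 -0.2954  0.006 ] 3.1 [231.9, 302.8] [348.0, 266.5] 0.78
strip_mid [ 0.3637 -0.288   0.0159] 3.3 [292.6, 266.8] [342.9, 210.9] 0.75
strip_mid [ 0.2601 -0.3157  0.1007] 66.7 [292.6, 266.8] [348.0, 266.5] 0.73
window [ 0.5835 -0.072   0.0838] 1.6 [309.0, 173.3] [268.6, 130.0] 0.68
saw [ 0.6297 -0.0767  0.0066] 5.1 [318.9, 190.4] [270.5, 122.2] 0.93
plane [0.3571 0.1659 0.0024] 0.7 [206.0, 180.6] [188.3, 213.4] 0.47
block [ 0.3956 -0.077   0.0055] 2.0 [256.9, 217.1] [270.2, 200.6] 0.42
sander [0.5344 0.12   0.0053] 2.2 [261.0, 169.7] [204.4, 155.5] 0.58
sander [0.439  0.1333 0.0396] 84.6 [207.8, 177.1] [204.4, 155.5] 0.49
[ 10 117 146] [  9 121 148] [ 18 105 190] [ 19  92 166]
```

View pics/topcrop.png

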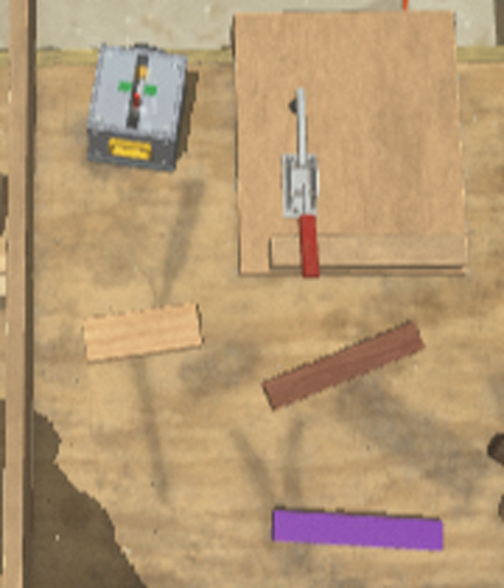

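View pics/sidecrop.png

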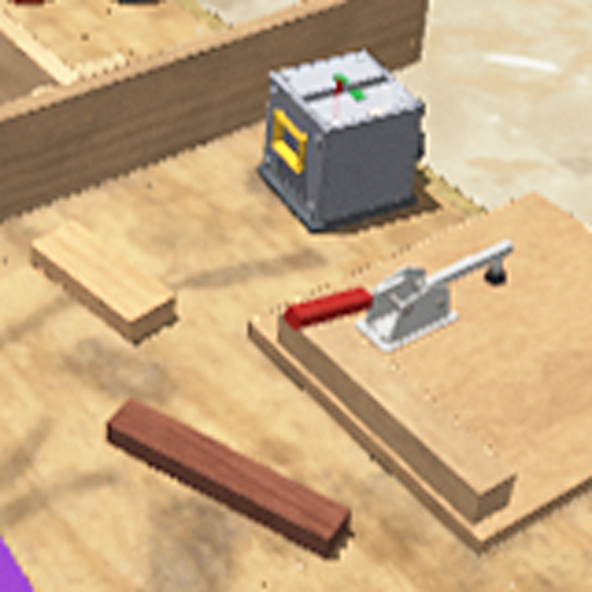

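Run:
```python
from h import *
p,r,s=pose();print(r.as_matrix().round(3))
T=get_image('top');K,W=T['camera_matrix'],w2c(T)
hsv=cv2.cvtColor(T['color'],cv2.COLOR_RGB2HSV).astype(int)
m=np.zeros(hsv.shape[:2],np.uint8);sub=hsv[185:235,305:380]
m[185:235,305:380]=((sub[...,0]<14)&(sub[...,1]>95)&(sub[...,2]<165))*255
m=cv2.morphologyEx(m,cv2.MORPH_OPEN,np.ones((3,3)))
c=max(cv2.findContours(m,0,2)[0],key=cv2.contourArea)
bx=cv2.boxPoints(cv2.minAreaRect(c));print(bx,cv2.contourArea(c))
q=np.array([atz(K,W,b,0.02) for b in bx]);print(q.round(4),q.mean(0))
print([np.linalg.norm(q[i]-q[i-1]) for i in range(4)])
def cr(x,y):return (220+x/2.8,80+y/2.8)
for z,pts in((.1,[(103,45),(187,52),(180,137),(92,130)]),):
    print([atz(K,W,cr(*a),z).round(3) for a in pts])
print('rail right edge z.09',[atz(K,W,cr(*a),.09).round(3) for a in [(33,20),(31,560)]])
for a in [(300,90),(318,275),(235,15),(240,275)]: print(a,atz(K,W,cr(*a),.03).round(3))
```

```text
[[ 0.932  0.     0.362]
 [-0.362  0.     0.932]
 [-0.    -1.     0.   ]]
[[313.2455  216.31064]
 [367.21298 194.08875]
 [371.31357 204.04733]
 [317.3461  226.26923]] 555.0
[[ 0.3452 -0.1998  0.02  ]
 [ 0.4089 -0.3579  0.02  ]
 [ 0.3797 -0.3683  0.02  ]
 [ 0.3165 -0.2108  0.02  ]] [ 0.36257602 -0.28419211  0.02      ]
[np.float64(0.03076957998324166), np.float64(0.17049846575575278), np.float64(0.031001213993855095), np.float64(0.1697486725910713)]
[array([ 0.68, -0.04,  0.1 ]), array([ 0.672, -0.125,  0.1  ]), array([ 0.582, -0.116,  0.1  ]), array([ 0.591, -0.029,  0.1  ])]
rail right edge z.09 [array([0.712, 0.032, 0.09 ]), array([0.171, 0.03 , 0.09 ])]
(300, 90) [ 0.656 -0.248  0.03 ]
(318, 275) [ 0.455 -0.26   0.03 ]
(235, 15) [ 0.742 -0.181  0.03 ]
(240, 275) [ 0.455 -0.18   0.03 ]
```

arm_command:
  plan:
    - [[0.034,0,-0.036],[0,3,0]]
    - [[0.068,0,-0.072],[0,6,0]]
    - [[0.102,0,-0.108],[0,9,0]]
    - [[0.136,0,-0.144],[0,12,0]]
    - [[0.17,0,-0.18],[0,15,0]]
  fingers: -1

```text
clock: 2.8
position: [0.3199, 0.3516, 0.2269]
ee_rot: [-1.513, 0.496, -0.496]
force: [0.7, 0.4, -0.3]
width: 1.003
```

```bash
cat > go.py <<'E'
import sys
from h import *
# usage: x y z(TCP) azimuth_of_tool_z(deg)
x,y,z,a=map(float,sys.argv[1:5])
p,r,s=pose();M=r.as_matrix()
az=np.deg2rad(a);Z=np.array([np.cos(az),np.sin(az),0]);Y=np.array([0,0,-1.]);X=np.cross(Y,Z)
G=R.from_matrix(np.c_[X,Y,Z])
print('pos',p.round(4),'zaz',np.rad2deg(np.arctan2(M[1,2],M[0,2])).round(2),'t',s['clock'],'F',np.round(s['force'],2),'w',round(s['width'],3),'q',np.round(s['joints'],2))
d=M.T@(np.array([x,y,z])-p);print('shift',d.round(4),'len',np.linalg.norm(d).round(4),'turn',np.rad2deg((r.inv()*G).as_rotvec()).round(2))
E
python3 go.py 0.40 0.0 0.227 45
```

```text
pos [0.3199 0.3516 0.2269] zaz 53.69 t 2.8 F [ 0.68  0.42 -0.25] w 1.003 q [-1.06  0.19  0.14  1.93 -0.03  1.02  0.03]
shift [ 0.2728 -0.0003 -0.2359] len 0.3607 turn [-0.04  8.69 -0.01]
```

arm_command:
  plan:
    - [[0.037,0,-0.033],[0,5,0]]
    - [[0.074,0,-0.066],[0,10,0]]
    - [[0.111,0,-0.099],[0,15,0]]
    - [[0.148,0,-0.132],[0,20,0]]
    - [[0.185,0,-0.165],[0,25,0]]

```text
clock: 3.3
position: [0.3713, 0.1092, 0.2271]
ee_rot: [-1.404, 0.834, -0.834]
force: [1.3, -0.6, -0.4]
width: 0.997
```

```bash
python3 go.py 0.36 -0.20 0.227 22
```

```text
pos [0.3713 0.1092 0.2271] zaz 28.62 t 3.3 F [ 1.33 -0.55 -0.4 ] w 0.997 q [-0.78  0.02  0.37  2.12 -0.01  1.    0.09]
shift [ 2.66e-01 -2.00e-04 -1.58e-01] len 0.3094 turn [-0.07  6.62 -0.03]
```

arm_command:
  plan:
    - [[0.043,0,-0.025],[0,2,0]]
    - [[0.086,0,-0.05],[0,3,0]]
    - [[0.129,0,-0.075],[0,4,0]]
    - [[0.172,0,-0.1],[0,5,0]]
    - [[0.215,0,-0.125],[0,6.6,0]]

```text
clock: 3.8
position: [0.3649, -0.1395, 0.2272]
ee_rot: [-1.366, 0.918, -0.92]
force: [1.9, -0.0, -1.2]
width: 1.001
```

```bash
python3 go.py 0.353 -0.261 0.18 21.9;  python3 - <<'E'
from h import *
P=pose();im=get_image('wrist');save(im,'w2')
print([(d['point'],d['confidence']) for d in place_of(im,'window')],[(d['point'],d['confidence']) for d in place_of(im,'strip_mid')])
E
```

```text
pos [ 0.3649 -0.1395  0.2272] zaz 22.18 t 3.8 F [ 1.87 -0.04 -1.18] w 1.001 q [-0.45  0.01  0.71  2.14 -0.01  1.    0.65]
shift [ 0.108   0.0471 -0.057 ] len 0.1309 turn [-0.1   0.28  0.  ]
[([500.5, 192.3], 0.73)] [([214.7, 275.1], 0.66), ([74.5, 229.6], 0.6)]
```

View pics/w2.png

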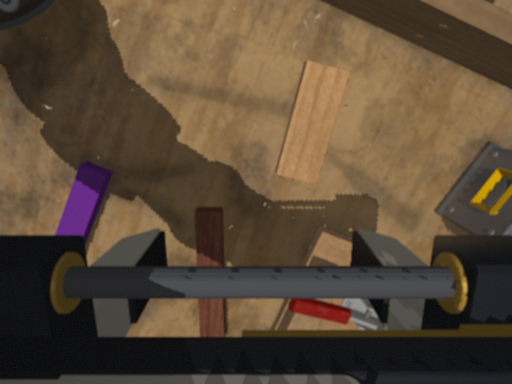

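arm_command:
  plan:
    - [[0,0,0],[0,8.5,0]]
    - [[0,0,0],[0,17,0]]
    - [[0,0,0],[0,25.5,0]]
    - [[0,0,0],[0,34,0]]
    - [[0,0,0],[0,42.5,0]]

```text
clock: 4.45
position: [0.3654, -0.1364, 0.2267]
ee_rot: [-1.017, 1.468, -1.468]
force: [-0.3, 0.3, -0.8]
width: 0.999
```

arm_command:
  plan:
    - [[0,0,0],[0,8.5,0]]
    - [[0,0,0],[0,17,0]]
    - [[0,0,0],[0,25.5,0]]
    - [[0,0,0],[0,34,0]]
    - [[0,0,0],[0,42.5,0]]

```text
clock: 4.95
position: [0.3654, -0.1364, 0.2267]
ee_rot: [-0.47, 1.96, -1.959]
force: [0.1, 0.7, 0.3]
width: 1.0
```

```bash
python3 go.py 0.40 -0.06 0.227 -97
```

```text
pos [ 0.3654 -0.1364  0.2267] zaz -63.03 t 4.95 F [0.12 0.67 0.29] w 1.0 q [-0.48  0.01  0.73  2.14 -0.01  1.   -0.84]
shift [-0.0655 -0.0002 -0.0524] len 0.0839 turn [ 3.000e-02  3.397e+01 -1.000e-02]
```

arm_command:
  plan:
    - [[-0.016,0,-0.013],[0,8.5,0]]
    - [[-0.032,0,-0.026],[0,17,0]]
    - [[-0.048,0,-0.039],[0,25.5,0]]
    - [[-0.065,0,-0.052],[0,34,0]]
    - [[-0.065,0,-0.052],[0,34,0]]

```text
clock: 5.45
position: [0.4003, -0.0582, 0.2267]
ee_rot: [-0.129, -2.161, 2.16]
force: [-0.4, -0.1, -0.8]
width: 0.999
```

Run:
```python
from h import *
P=pose();im=get_image('wrist');save(im,'w3');W=w2c(im,P);np.savez('w3.npz',W=W,K=im['camera_matrix'])
d=place_of(im,'window');print([(i['point'],i['confidence']) for i in d])
print(P[0],atz(im['camera_matrix'],W,d[0]['point'],.062))
```

```text
[]Traceback (most recent call last):
  File "<stdin>", line 4, in <module>
IndexError: list index out of range
```

View pics/w3.png

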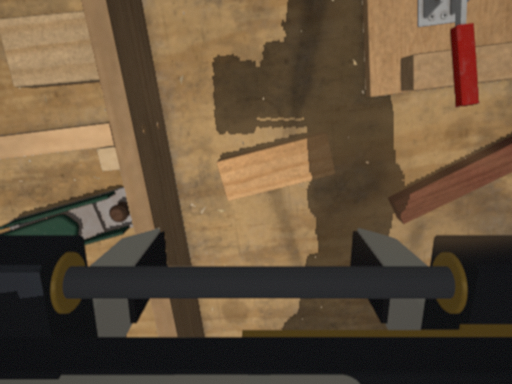

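arm_command:
  plan:
    - [[0,0,0],[0,0,8]]
    - [[0,0,0],[0,0,16]]
    - [[0,0,0],[0,0,24]]
    - [[0,0,0],[0,0,30]]
    - [[0,0,0],[0,0,30]]

```text
clock: 6.05
position: [0.3955, -0.0623, 0.2248]
ee_rot: [0.64, 1.935, -1.999]
force: [-0.4, 0.2, 0.2]
width: 0.999
```

```bash
cat > lw.py <<'E'
import sys
from h import *
n=sys.argv[1]
P=pose();im=get_image('wrist');save(im,n);W=w2c(im,P);np.savez(n+'.npz',W=W,K=im['camera_matrix'])
for t in sys.argv[2:]:
    print(t,[(i['point'],i['confidence']) for i in place_of(im,t)])
print(P[0],P[2]['clock'],P[2]['joints'].round(2))
E
python3 lw.py w4 window
```

```text
window [([239.3, 89.3], 0.64)]
[ 0.39549313 -0.06229724  0.224798  ] 6.05 [-0.48 -0.28  0.32  2.5   0.52  0.45 -2.26]
```

View pics/w4.png

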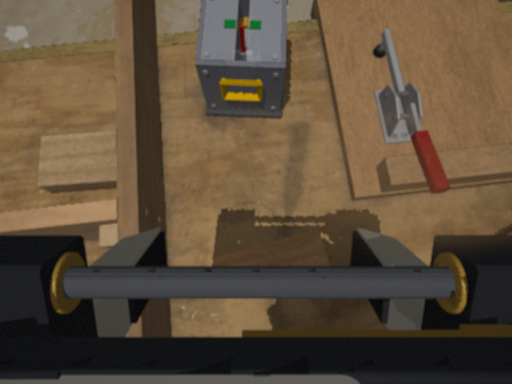

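arm_command:
  plan:
    - [[-0.036,0.02,0],[0,0,0]]
    - [[-0.069,0.04,0],[0,0,0]]
    - [[-0.069,0.04,0],[0,0,0]]

```text
clock: 6.45
position: [0.4849, -0.0721, 0.2289]
ee_rot: [0.646, 1.931, -2.0]
force: [0.2, -0.1, 0.6]
width: 1.002
```

```bash
python3 lw.py w5 window
python3 - <<'E'
from h import *
a=np.load('w4.npz')
for n in ['w4','w5']:
    im=cv2.imread(f'pics/{n}.png'); 
    cv2.imwrite(f'pics/{n}c.png',cv2.resize(im[0:200,170:320],None,fx=3,fy=3,interpolation=cv2.INTER_CUBIC))
E
```

```text
window [([240.9, 164.8], 0.59)]
[ 0.48491121 -0.07205932  0.22885388] 6.45 [-0.59 -0.1   0.55  2.36  0.37  0.36 -2.03]
```

View pics/w4c.png

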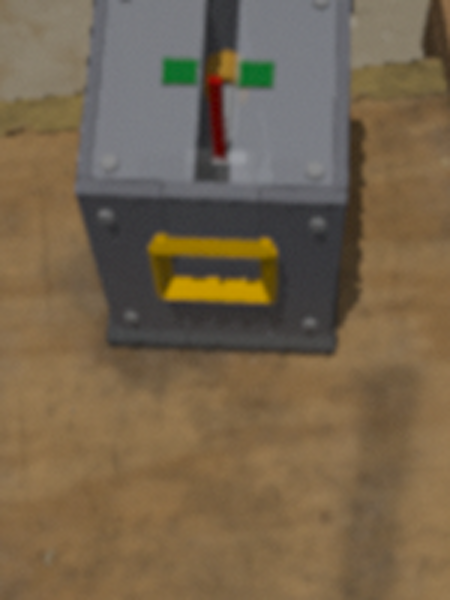

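View pics/w5c.png

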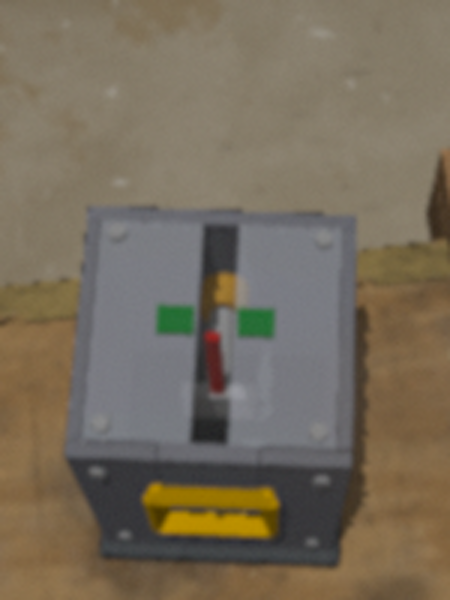

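```bash
cat > fit.py <<'E'
from h import *
from scipy.optimize import least_squares
def c(x,y):return np.array([170+x/3,y/3])
L=.045
obs={'w4':[((-L,L,.1),c(78,192)),((-L,-L,.1),c(346,194)),((-.052,.020,.077),c(149,239)),((-.052,-.020,.077),c(276,239))],
'w5':[((-L,L,.1),c(67,457)),((-L,-L,.1),c(352,465)),((L,L,.1),c(87,208)),((L,-L,.1),c(356,216)),((-.052,.020,.077),c(144,488)),((-.052,-.020,.077),c(280,488))]}
cams={n:(np.load(n+'.npz')['K'],np.load(n+'.npz')['W']) for n in obs}
def res(p,full=False,use=('w4','w5')):
    Rz=R.from_euler('z',p[2]).as_matrix();o=[]
    for n in use:
        for X,uv in obs[n]:
            o.append(proj(*cams[n],Rz@np.array(X)+[p[0],p[1],p[3]])-uv)
    return np.concatenate(o)
for use in (('w4','w5'),('w4',),('w5',)):
    s=least_squares(lambda p:res(p,use=use),[.63,-.077,-.12,0],loss='soft_l1')
    p=s.x;f=p[:2]+R.from_euler('z',p[2]).as_matrix()[:2,:2]@[-.045,0]
    print(use,p.round(4),np.rad2deg(p[2]),'window',f.round(4),.062+p[3]);print(res(p,use=use).reshape(-1,2).round(1).tolist())
# window triangulation direct via net
print(tri([ray(*cams['w4'],(239.3,89.3)),ray(*cams['w5'],(240.9,164.8))]))
# mouth top centre triangulated
print(tri([ray(*cams['w4'],c(212.5,239)),ray(*cams['w5'],c(212,488))]))
E
python3 fit.py
```

```text
('w4', 'w5') [ 0.6355 -0.0749 -0.1457 -0.0032] -8.350521154883442 window [ 0.591  -0.0684] 0.05882910844413859
[[-0.3, -0.7], [0.4, 0.9], [2.9, 3.4], [-1.6, 4.4], [0.1, -2.5], [0.2, -2.7], [0.0, -2.6], [-0.7, -3.1], [2.9, 3.0], [-2.6, 4.0]]
('w4',) [ 0.6393 -0.0742 -0.124  -0.0056] -7.1049449931527695 window [ 0.5947 -0.0686] 0.05641351450998364
[[-0.0, -1.6], [-0.0, -1.6], [3.1, 2.0], [-1.7, 2.2]]
('w5',) [ 0.6344 -0.0748 -0.1507 -0.0055] -8.632167327651553 window [ 0.5899 -0.068 ] 0.05650643391647024
[[0.2, -0.7], [-0.2, -0.5], [0.6, -0.4], [-0.6, -0.6], [2.9, 4.7], [-2.9, 5.9]]
(array([ 0.59712176, -0.06605349,  0.04163314]), [np.float64(0.0013085323819342432), np.float64(0.0013085323819341868)])
(array([ 0.5865969 , -0.06741103,  0.0771206 ]), [np.float64(0.00026526315776159807), np.float64(0.00026526315776157454)])
```

```bash
cat > fit2.py <<'E'
exec(open('fit.py').read().split('for use in')[0])
def res2(p,use):
    Rz=R.from_euler('z',p[2]).as_matrix();o=[]
    for n in use:
        for X,uv in obs[n]:
            X=np.array(X)
            if abs(X[0]+.052)<1e-6: X[1]+=np.sign(X[1])*p[4];X[2]+=p[4]
            o.append(proj(*cams[n],Rz@X+[p[0],p[1],p[3]])-uv)
    return np.concatenate(o)
T=get_image('top');cams['top']=(np.array(T['camera_matrix']),w2c(T))
def cr(x,y):return np.array([220+x/2.8,80+y/2.8])
obs['top']=[((L,L,.1),cr(103,45)),((L,-L,.1),cr(187,52)),((-L,-L,.1),cr(180,137)),((-L,L,.1),cr(92,130))]
for use in (('w4','w5'),('w4','w5','top'),('top',)):
  for fz in (0,1):
    s=least_squares(lambda p:np.r_[res2(p*[1,1,1,fz,1],use),p[4]*10],[.63,-.077,-.12,0,.002],loss='soft_l1')
    p=s.x;f=p[:2]+R.from_euler('z',p[2]).as_matrix()[:2,:2]@[-.045,0]
    print(use,p.round(4),np.rad2deg(p[2]).round(2),'window',f.round(4),s.cost);print(res2(p,use).reshape(-1,2).round(1).tolist())
E
python3 fit2.py
```

```text
('w4', 'w5') [ 6.335e-01 -7.490e-02 -1.472e-01  1.000e-04  2.700e-03] -8.44 window [ 0.589  -0.0683] 17.41719458347623
[[-0.9, -1.1], [0.8, 0.8], [-0.2, 1.8], [1.1, 3.0], [-0.6, -1.9], [0.7, -1.9], [-0.3, -2.9], [-0.1, -3.3], [-0.4, 2.8], [0.3, 4.0]]
('w4', 'w5') [ 0.6368 -0.0749 -0.1458 -0.0054  0.0031] -8.36 window [ 0.5923 -0.0684] 15.432460430870986
[[-0.1, -0.5], [0.0, 1.2], [-0.2, 1.8], [1.1, 3.0], [0.4, -2.8], [-0.2, -3.1], [0.3, -2.4], [-1.1, -2.9], [-0.4, 1.4], [0.2, 2.6]]
('w4', 'w5', 'top') [ 0.6332 -0.0749 -0.1452  0.      0.0027] -8.32 window [ 0.5886 -0.0684] 21.255265273220093
[[-0.7, -0.6], [1.0, 1.0], [-0.1, 2.1], [1.3, 3.3], [-0.4, -1.4], [0.9, -1.7], [-0.4, -2.5], [-0.1, -3.0], [-0.3, 3.2], [0.5, 4.3], [-1.1, -1.4], [0.4, 0.1], [-1.3, 0.1], [-1.7, -1.6]]
('w4', 'w5', 'top') [ 0.6356 -0.075  -0.1463 -0.0044  0.003 ] -8.38 window [ 0.5911 -0.0684] 19.841515996524485
[[-0.2, -0.1], [0.3, 1.6], [-0.2, 2.2], [1.2, 3.4], [0.3, -2.1], [0.1, -2.3], [0.2, -2.0], [-0.8, -2.5], [-0.3, 2.2], [0.4, 3.4], [-1.0, -1.6], [0.3, -0.1], [-1.3, -0.2], [-1.7, -1.9]]
('top',) [ 0.6312 -0.0773 -0.1016  0.      0.    ] -5.82 window [ 0.5864 -0.0728] 0.7507111752521949
[[-1.0, -0.1], [0.7, 0.1], [0.4, 0.2], [-0.2, -0.1]]
('top',) [ 0.6387 -0.0776 -0.1031 -0.0203  0.    ] -5.9 window [ 0.5939 -0.073 ] 0.45922872847440743
[[-0.7, 0.2], [0.4, 0.4], [0.1, -0.1], [0.1, -0.4]]
```

```bash
python3 go.py 0.359 -0.275 0.2 -158.1
```

```text
pos [ 0.479  -0.0713  0.2265] zaz -96.79 t 6.6 F [-0.48 -0.1  -0.83] w 1.001 q [-0.59 -0.11  0.55  2.37  0.38  0.37 -2.04]
shift [ 0.0958 -0.0241  0.2164] len 0.2379 turn [ 15.89  59.89 -27.02]
```

arm_command:
  plan:
    - [[0.012,-0.003,0.027],[2,7.5,-3.4]]
    - [[0.024,-0.006,0.054],[4,15,-6.8]]
    - [[0.036,-0.009,0.081],[6,22.5,-10.2]]
    - [[0.048,-0.012,0.108],[8,30,-13.6]]
    - [[0.06,-0.015,0.135],[10,37.5,-17]]

```text
clock: 7.1
position: [0.4027, -0.1979, 0.21]
ee_rot: [-0.962, -1.8, 1.816]
force: [1.1, 0.1, -0.0]
width: 1.001
```

```bash
python3 go.py 0.359 -0.275 0.16 -158.1
```

```text
pos [ 0.4027 -0.1979  0.21  ] zaz -135.48 t 7.1 F [ 1.06  0.11 -0.03] w 1.001 q [-0.45  0.01  0.8   2.21  0.01  0.73 -2.03]
shift [-0.0157  0.0477  0.0885] len 0.1017 turn [ 6.05 22.17 -9.82]
```

arm_command:
  plan:
    - [[-0.005,0.015,0.028],[2,7.4,-3.3]]
    - [[-0.01,0.03,0.056],[4,14.8,-6.6]]
    - [[-0.016,0.048,0.0885],[6,22.2,-9.8]]
    - [[-0.016,0.048,0.0885],[6,22.2,-9.8]]
    - [[-0.016,0.048,0.0885],[6,22.2,-9.8]]

```text
clock: 7.6
position: [0.3595, -0.2762, 0.1592]
ee_rot: [-1.005, -1.484, 1.489]
force: [-0.3, -0.2, 0.2]
width: 1.003
```

```bash
python3 lw.py w6 strip_mid; python3 go.py 0.359 -0.275 0.016 -158.1
```

```text
strip_mid [([260.0, 168.9], 0.95), ([424.4, 228.0], 0.6)]
[ 0.35946876 -0.27616287  0.15917427] 7.6 [-0.18  0.31  0.91  2.11 -0.31  0.86 -1.85]
pos [ 0.3606 -0.2746  0.16  ] zaz -157.81 t 7.7 F [-0.24 -0.16  0.41] w 0.994 q [-0.18  0.3   0.91  2.11 -0.31  0.86 -1.85]
shift [0.0008 0.144  0.002 ] len 0.144 turn [ 0.12  0.29 -0.21]
```

View pics/w6.png

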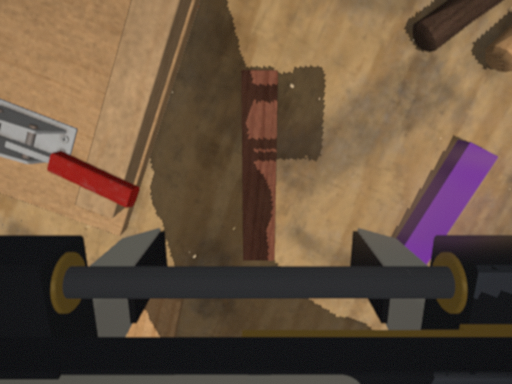

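Run:
```python
from h import *
a=np.load('w6.npz');K,W=a['K'],a['W']
for uv,z in (((260,169),.01),((261,68),.02),((260,262),.02),((243,165),.02),((277,165),.02)): print(uv,atz(K,W,uv,z).round(4))
print('grip proj',proj(K,W,np.array([.3595,-.2762,.02])))
```

```text
(260, 169) [ 0.3619 -0.2874  0.01  ]
(261, 68) [ 0.3933 -0.367   0.02  ]
(260, 262) [ 0.3291 -0.2062  0.02  ]
(243, 165) [ 0.3778 -0.2869  0.02  ]
(277, 165) [ 0.3502 -0.298   0.02  ]
grip proj [257.86001551 183.65525737]
```

```bash
python3 go.py 0.3575 -0.2775 0.0245 -158.2
```

```text
pos [ 0.3606 -0.2746  0.16  ] zaz -157.81 t 7.7 F [-0.24 -0.16  0.41] w 0.994 q [-0.18  0.3   0.91  2.11 -0.31  0.86 -1.85]
shift [-0.001   0.1355  0.0043] len 0.1356 turn [ 0.12  0.39 -0.21]
```

arm_command:
  plan:
    - [[0,0.04,0.002],[0,0.4,-0.2]]
    - [[-0.001,0.08,0.004],[0,0.4,-0.2]]
    - [[-0.001,0.11,0.004],[0,0.4,-0.2]]
    - [[-0.001,0.125,0.004],[0,0.4,-0.2]]
    - [[-0.001,0.125,0.004],[0,0.4,-0.2]]

```text
clock: 8.2
position: [0.3575, -0.2764, 0.0342]
ee_rot: [-1.004, -1.486, 1.483]
force: [0.2, 0.3, 0.6]
width: 0.993
```

arm_command:
  plan:
    - [[0,0,0],[0,0,0]]

```text
clock: 8.3
position: [0.3583, -0.2778, 0.0358]
ee_rot: [-1.007, -1.486, 1.483]
force: [0.2, -0.5, 0.4]
width: 0.998
```

```bash
python3 go.py 0.3575 -0.2775 0.0245 -158.2
```

```text
pos [ 0.3583 -0.2778  0.0358] zaz -158.21 t 8.3 F [ 0.2  -0.48  0.4 ] w 0.998 q [ 0.04  0.52  0.68  2.22 -0.6   0.59 -1.59]
shift [0.0006 0.0113 0.0007] len 0.0113 turn [ 0.15 -0.01 -0.07]
```

arm_command:
  plan:
    - [[0,0.006,0.001],[0,0,0]]
    - [[0,0.011,0.001],[0,0,0]]
    - [[0,0.011,0.001],[0,0,0]]

```text
clock: 8.6
position: [0.3566, -0.2787, 0.0236]
ee_rot: [-1.007, -1.483, 1.482]
force: [-0.5, 0.1, -0.3]
width: 1.003
```

arm_command:
  plan:
    - [[0,0,0],[0,0,0]]
    - [[0,0,0],[0,0,0]]
    - [[0,0,0],[0,0,0]]
    - [[0,0,0],[0,0,0]]
    - [[0,0,0],[0,0,0]]
  fingers: 1
  squeeze: 40

```text
clock: 9.1
position: [0.3564, -0.279, 0.0236]
ee_rot: [-1.007, -1.482, 1.482]
force: [-0.4, 0.3, -0.4]
width: 0.611
```

arm_command:
  plan:
    - [[0,0,0],[0,0,0]]
    - [[0,0,0],[0,0,0]]
    - [[0,0,0],[0,0,0]]

```text
clock: 9.4
position: [0.3564, -0.279, 0.0236]
ee_rot: [-1.007, -1.482, 1.482]
force: [-0.3, 0.5, 1.1]
width: 0.353
```

arm_command:
  plan:
    - [[0,0,0],[0,0,0]]
    - [[0,0,0],[0,0,0]]
    - [[0,0,0],[0,0,0]]

```text
clock: 9.7
position: [0.3564, -0.279, 0.0236]
ee_rot: [-1.007, -1.482, 1.482]
force: [-0.4, 0.2, -0.9]
width: 0.091
```

arm_command:
  plan:
    - [[0,-0.02,0],[0,0,0]]
    - [[0,-0.05,0],[0,0,0]]
    - [[0,-0.08,0],[0,0,0]]
    - [[0,-0.1,0],[0,0,0]]
    - [[0,-0.1,0],[0,0,0]]

```text
clock: 10.2
position: [0.3576, -0.2798, 0.1256]
ee_rot: [-1.011, -1.484, 1.482]
force: [0.4, 0.1, -1.4]
width: 0.005
```

```bash
python3 lw.py w7;python3 go.py 0.42 -0.09 0.12 -98.4
python3 - <<'E'
from h import *
save(get_image('side'),'s7')
E
```

```text
[ 0.35756853 -0.27979588  0.12560797] 10.2 [-0.12  0.37  0.87  2.15 -0.4   0.78 -1.76]
pos [ 0.3571 -0.2791  0.1243] zaz -158.31 t 10.25 F [ 0.02 -0.47 -0.38] w 0.001 q [-0.12  0.37  0.87  2.15 -0.4   0.78 -1.76]
shift [ 0.1525  0.0044 -0.1283] len 0.1993 turn [  0.08 -59.91  -0.2 ]
```

View pics/w7.png

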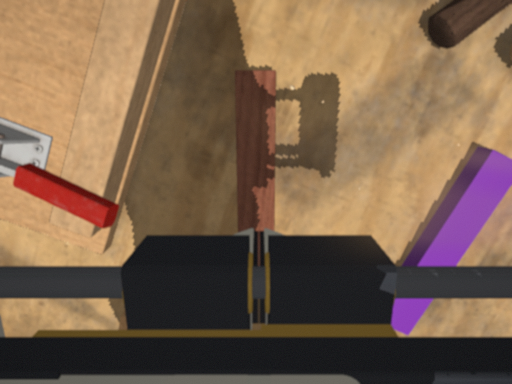

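View pics/s7.png

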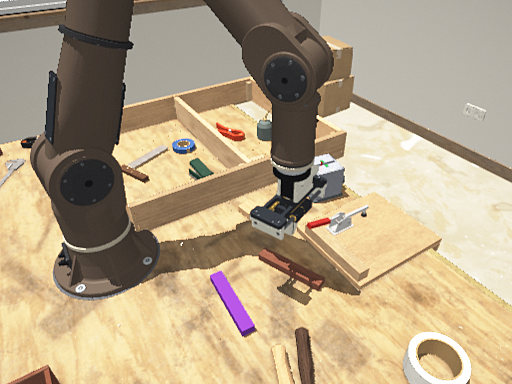

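Run:
```python
from h import *
P=pose();S=get_image('side');T=get_image('top');save(T,'t8')
print(proj(S['camera_matrix'],w2c(S),P[0]),proj(T['camera_matrix'],w2c(T),P[0]),P[0],P[1].as_matrix().round(3))
a=np.load('w7.npz');K,W=a['K'],a['W']
for uv in ((255,70),(239,230),(271,230)): print(uv,atz(K,W,uv,.02).round(4))
print('tip proj',proj(K,W,P[0]+[0,0,-.022]),proj(K,W,P[0]))
cv2.imwrite('pics/s8c.png',cv2.resize(S['color'][160:300,210:370,::-1],None,fx=4,fy=4,interpolation=cv2.INTER_CUBIC))
cv2.imwrite('pics/t8c.png',cv2.resize(T['color'][140:260,260:420,::-1],None,fx=4,fy=4,interpolation=cv2.INTER_CUBIC))
```

```text
[288.24927395 233.17020818] [347.62827496 207.97310142] [ 0.3565698  -0.27862688  0.12349683] [[-0.37   0.002 -0.929]
 [ 0.929 -0.    -0.37 ]
 [-0.001 -1.    -0.002]]
(255, 70) [ 0.3942 -0.3651  0.02  ]
(239, 230) [ 0.3611 -0.2453  0.02  ]
(271, 230) [ 0.3367 -0.255   0.02  ]
tip proj [258.98126511 233.95968234] [258.91118205 250.27399705]
```

View pics/s8c.png

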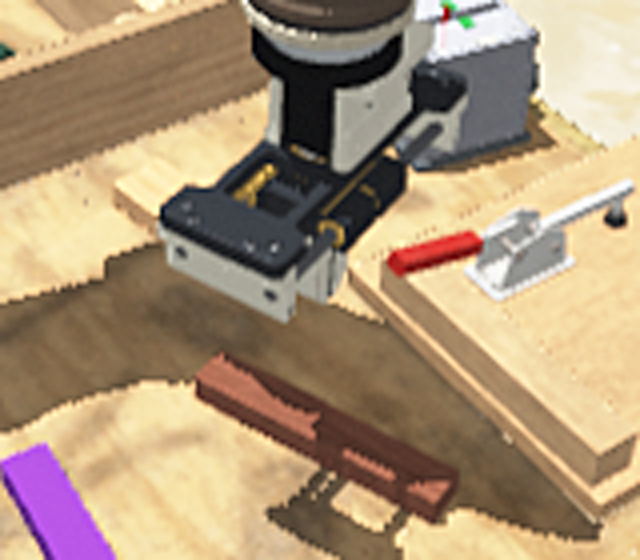

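View pics/t8c.png

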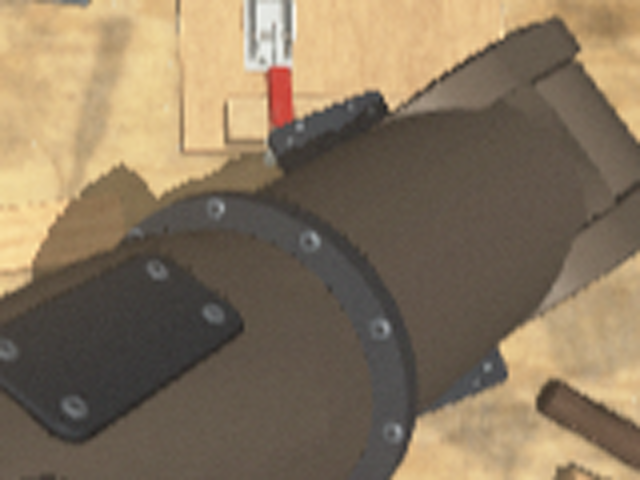

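Run:
```python
from h import *
im=cv2.imread('pics/w7.png')
cv2.imwrite('pics/w7c.png',cv2.resize(im[200:350,180:340],None,fx=4,fy=4,interpolation=cv2.INTER_CUBIC))
im=cv2.imread('pics/s7.png')
cv2.imwrite('pics/s7c.png',cv2.resize(im[190:250,240:320],None,fx=8,fy=8,interpolation=cv2.INTER_CUBIC))
print({k:getattr(arm,k) for k in dir(arm) if not k.startswith('_')})
```

```text
{'PlanningError': <class 'cell.PlanningError'>, 'tip_extent': 0.022}
```

View pics/w7c.png

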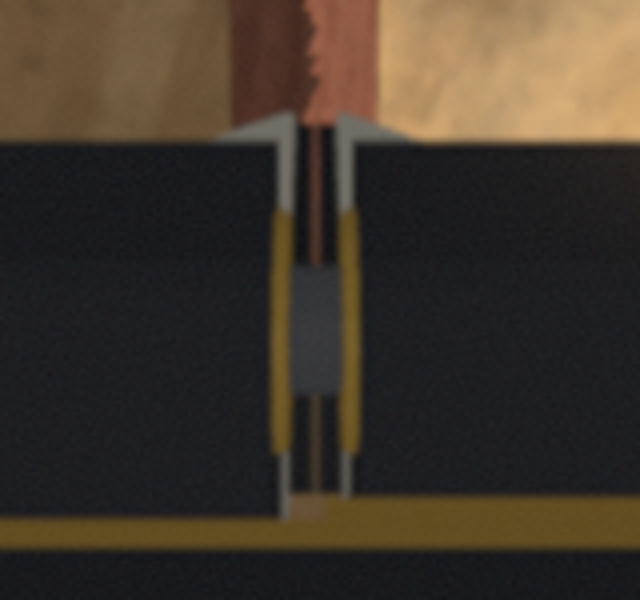

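View pics/s7c.png

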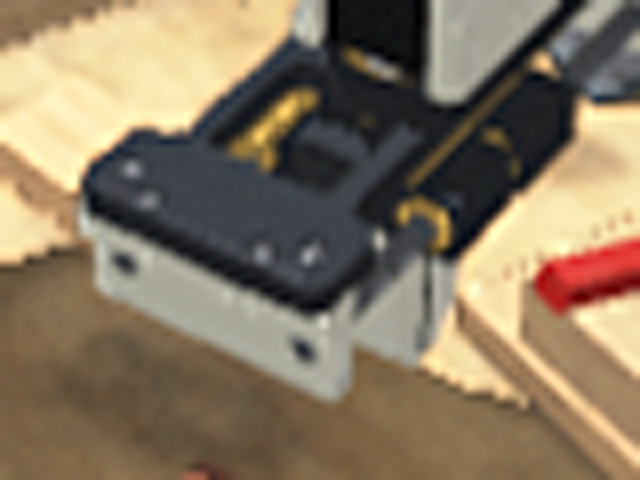

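Run:
```python
from h import *
S=get_image('side');a=np.load('w7.npz');K,W=a['K'],a['W']
p=np.array([.3571,-.2791,.1243]);X=np.array([-.37,.929,0]);Z=np.array([-.929,-.37,0])
for f in (-.0095,-.02,-.0375):
  for dz in (.01,0,-.01,-.022):
    q=p+X*f+[0,0,dz]
    print(f,dz,'side',proj(S['camera_matrix'],w2c(S),q).round(1),'wrist(w7)',proj(K,W,q+[.0005,-.0007,.0013]).round(1))
```

```text
-0.0095 0.01 side [292.4 231.4] wrist(w7) [257.7 239.5]
-0.0095 0 side [292.2 234.6] wrist(w7) [257.8 231.5]
-0.0095 -0.01 side [292.  237.9] wrist(w7) [257.9 224.4]
-0.0095 -0.022 side [291.7 241.7] wrist(w7) [258.  216.9]
-0.02 0.01 side [296.4 233.3] wrist(w7) [257.7 218.1]
-0.02 0 side [296.2 236.5] wrist(w7) [257.8 211.2]
-0.02 -0.01 side [296.  239.8] wrist(w7) [257.9 205.2]
-0.02 -0.022 side [295.7 243.6] wrist(w7) [258.  198.7]
-0.0375 0.01 side [303.3 236.5] wrist(w7) [257.6 180.7]
-0.0375 0 side [303.  239.8] wrist(w7) [257.7 175.9]
-0.0375 -0.01 side [302.7 243. ] wrist(w7) [257.8 171.6]
-0.0375 -0.022 side [302.4 246.9] wrist(w7) [257.9 167.1]
```

Run:
```python
from h import *
S=get_image('side')
p=np.array([.3571,-.2791,.1243]);X=np.array([-.37,.929,0]);Z=np.array([-.929,-.37,0])
for g in (.019,.04,.065,.095):
  for dz in (.044,0,-.022):
    q=[proj(S['camera_matrix'],w2c(S),p+X*f+Z*g+[0,0,dz]).round(1) for f in (-.0375,.0375)]
    print(g,dz,*[(((a-[240,190])*8)).round() for a in q])
```

```text
0.019 0.044 [477. 318.] [242. 210.]
0.019 0 [468. 438.] [240. 328.]
0.019 -0.022 [463. 495.] [239. 385.]
0.04 0.044 [434. 364.] [198. 251.]
0.04 0 [426. 484.] [197. 370.]
0.04 -0.022 [423. 542.] [197. 427.]
0.065 0.044 [382. 420.] [142. 302.]
0.065 0 [376. 541.] [144. 422.]
0.065 -0.022 [373. 598.] [145. 479.]
0.095 0.044 [316. 490.] [ 74. 367.]
0.095 0 [312. 611.] [ 78. 487.]
0.095 -0.022 [310. 670.] [ 79. 545.]
```

The grasp missed. Width ran to 0 with no stall, and the strip has not moved. In both the side and wrist views the fingertips lie only about 3 mm ahead of the reported TCP instead of 22 mm, so they closed above the strip. I'll reopen and go lower in small steps, watching the force.

arm_command:
  plan:
    - [[0,0.02,0],[0,0,0]]
    - [[0,0.04,0],[0,0,0]]
    - [[0,0.06,0],[0,0,0]]
    - [[0,0.07,0],[0,0,0]]
    - [[0,0.08,0],[0,0,0]]
  fingers: -0.4

```text
clock: 11.0
position: [0.3559, -0.279, 0.0427]
ee_rot: [-1.006, -1.481, 1.482]
force: [-0.6, -0.5, 0.2]
width: 0.389
```

arm_command:
  plan:
    - [[0,0,0],[0,0,0]]
    - [[0,0,0],[0,0,0]]
    - [[0,0,0],[0,0,0]]
    - [[0,0,0],[0,0,0]]

```text
clock: 11.4
position: [0.3568, -0.2791, 0.0441]
ee_rot: [-1.008, -1.483, 1.482]
force: [-0.1, -0.9, -0.2]
width: 0.689
```

```bash
python3 lw.py w9;python3 go.py 0.3575 -0.2775 0.02 -158.2
```

```text
[ 0.35678257 -0.27914467  0.044132  ] 11.4 [ 0.02  0.5   0.71  2.22 -0.58  0.61 -1.6 ]
pos [ 0.3568 -0.2791  0.0441] zaz -158.34 t 11.45 F [ 0.19 -0.02 -0.53] w 0.694 q [ 0.02  0.5   0.71  2.22 -0.58  0.61 -1.6 ]
shift [ 0.0012  0.0241 -0.0012] len 0.0241 turn [ 0.09 -0.14 -0.08]
```

View pics/w9.png

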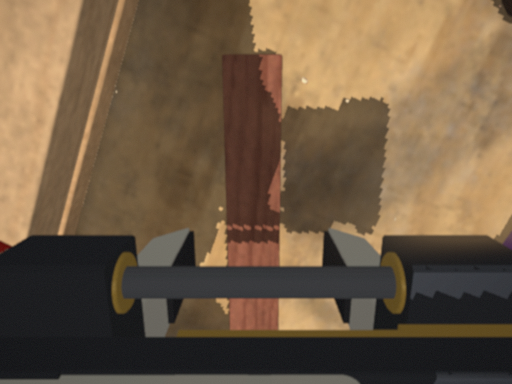

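arm_command:
  plan:
    - [[0,0.014,-0.001],[0,0,0]]
    - [[0,0.024,-0.001],[0,0,0]]
    - [[0,0.028,-0.001],[0,0,0]]
    - [[0,0.028,-0.001],[0,0,0]]

```text
clock: 11.85
position: [0.3569, -0.2785, 0.0152]
ee_rot: [-1.006, -1.482, 1.482]
force: [-0.5, -1.0, 0.3]
width: 0.699
```

arm_command:
  plan:
    - [[0,0.003,0],[0,0,0]]
    - [[0,0.005,0],[0,0,0]]

```text
clock: 12.05
position: [0.3575, -0.2788, 0.0107]
ee_rot: [-1.008, -1.482, 1.482]
force: [0.6, -0.1, -1.7]
width: 0.695
```

arm_command:
  plan:
    - [[0,0.002,0],[0,0,0]]
    - [[0,0.002,0],[0,0,0]]

```text
clock: 12.25
position: [0.3573, -0.2786, 0.0085]
ee_rot: [-1.007, -1.482, 1.482]
force: [0.8, 0.3, -0.8]
width: 0.697
```

arm_command:
  plan:
    - [[0,0.002,0],[0,0,0]]
    - [[0,0.002,0],[0,0,0]]

```text
clock: 12.45
position: [0.3573, -0.2785, 0.0065]
ee_rot: [-1.007, -1.482, 1.482]
force: [-0.2, 0.1, 0.7]
width: 0.697
```

arm_command:
  plan:
    - [[0,0,0],[0,0,0]]
    - [[0,0,0],[0,0,0]]
    - [[0,0,0],[0,0,0]]
    - [[0,0,0],[0,0,0]]
    - [[0,0,0],[0,0,0]]
  fingers: 1
  squeeze: 45

```text
clock: 12.95
position: [0.3574, -0.2786, 0.0066]
ee_rot: [-1.007, -1.482, 1.482]
force: [0.2, 0.9, 0.0]
width: 0.323
```

arm_command:
  plan:
    - [[0,0,0],[0,0,0]]
    - [[0,0,0],[0,0,0]]
    - [[0,0,0],[0,0,0]]

```text
clock: 13.25
position: [0.3574, -0.2786, 0.0066]
ee_rot: [-1.007, -1.482, 1.482]
force: [0.3, 0.7, 0.6]
width: 0.322
```

arm_command:
  plan:
    - [[0,-0.02,0],[0,0,0]]
    - [[0,-0.045,0],[0,0,0]]
    - [[0,-0.075,0],[0,0,0]]
    - [[0,-0.1,0],[0,0,0]]
    - [[0,-0.11,0],[0,0,0]]

```text
clock: 13.75
position: [0.3578, -0.2791, 0.1182]
ee_rot: [-1.01, -1.483, 1.482]
force: [0.4, 0.4, -0.6]
width: 0.318
```

```bash
python3 go.py 0.455 -0.05 0.115 -98.4
```

```text
pos [ 0.3578 -0.2791  0.1182] zaz -158.36 t 13.75 F [ 0.36  0.42 -0.57] w 0.318 q [-0.12  0.38  0.86  2.16 -0.42  0.77 -1.74]
shift [ 0.1771  0.0032 -0.1748] len 0.2489 turn [ 5.000e-02 -5.996e+01 -1.900e-01]
```

arm_command:
  plan:
    - [[0.022,0,-0.022],[0,-7.5,0]]
    - [[0.044,0,-0.044],[0,-15,0]]
    - [[0.066,0,-0.066],[0,-22.5,0]]
    - [[0.088,0,-0.088],[0,-30,0]]
    - [[0.11,0,-0.11],[0,-37.5,0]]

```text
clock: 14.25
position: [0.4189, -0.1342, 0.116]
ee_rot: [-0.525, -1.921, 1.921]
force: [0.8, -0.1, -1.4]
width: 0.321
```

```bash
python3 go.py 0.45 -0.049 0.10 -98.4
```

```text
pos [ 0.4189 -0.1342  0.116 ] zaz -120.53 t 14.25 F [ 0.85 -0.1  -1.35] w 0.321 q [-0.35  0.32  0.68  2.18 -0.3   0.73 -1.57]
shift [ 0.0165  0.016  -0.0892] len 0.0921 turn [ 0.000e+00 -2.213e+01 -2.000e-02]
```

arm_command:
  plan:
    - [[0.005,0.005,-0.03],[0,-7.5,0]]
    - [[0.01,0.01,-0.06],[0,-15,0]]
    - [[0.0165,0.016,-0.089],[0,-22.1,0]]
    - [[0.0165,0.016,-0.089],[0,-22.1,0]]
    - [[0.0165,0.016,-0.089],[0,-22.1,0]]

```text
clock: 14.75
position: [0.4498, -0.0505, 0.0999]
ee_rot: [-0.163, -2.141, 2.142]
force: [0.0, -0.5, -0.1]
width: 0.324
```

arm_command:
  plan:
    - [[0,0,0],[0,0,0]]
    - [[0,0,0],[0,0,0]]

```text
clock: 14.95
position: [0.45, -0.0519, 0.1006]
ee_rot: [-0.168, -2.14, 2.142]
force: [-0.0, 0.3, 0.0]
width: 0.321
```

```bash
python3 lw.py w10 window; python3 go.py 0.4654 -0.0501 0.0586 -98.4
python3 - <<'E'
from h import *
S=get_image('side');save(S,'s10')
cv2.imwrite('pics/s10c.png',cv2.resize(S['color'][130:250,220:380,::-1],None,fx=4.5,fy=4.5,interpolation=cv2.INTER_CUBIC))
E
```

```text
window []
[ 0.45002066 -0.05192866  0.10056352] 14.95 [-0.43  0.35  0.54  2.16 -0.28  0.7  -1.43]
pos [ 0.4502 -0.0517  0.1006] zaz -98.86 t 15.05 F [-0.79  0.67 -0.74] w 0.321 q [-0.43  0.35  0.54  2.16 -0.28  0.7  -1.43]
shift [-0.0148  0.0421 -0.0039] len 0.0447 turn [-0.02 -0.46 -0.06]
```

View pics/w10.png

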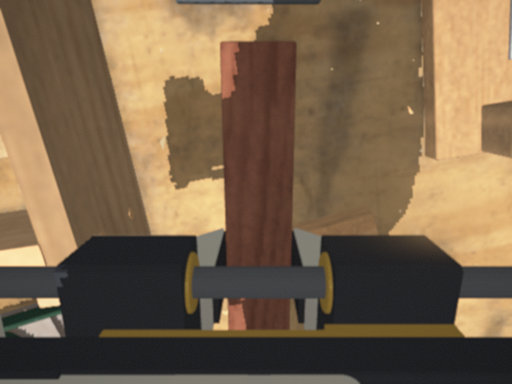

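View pics/s10c.png

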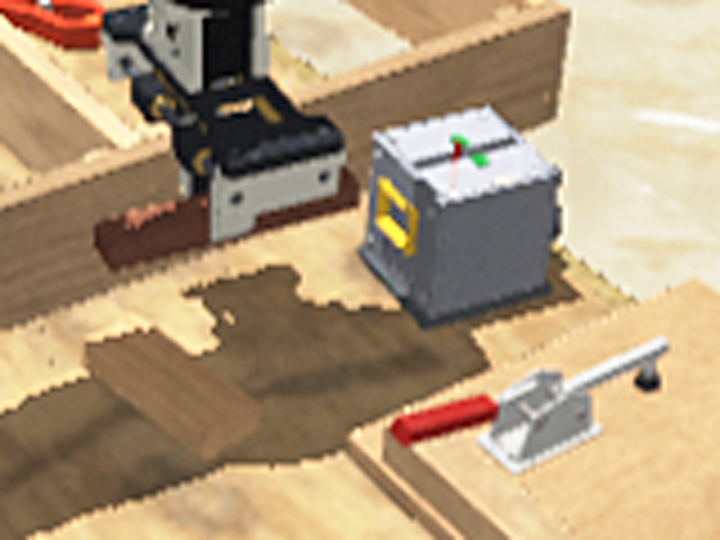

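Run:
```python
from h import *
a=np.load('w10.npz');K,W=a['K'],a['W'];p=np.array([.4500,-.0519,.1006])
z=.1006+.0034+.010
for uv in ((258.5,42),(221,42),(296,42),(226,230),(291,230)):
    q=atz(K,W,uv,z);print(q.round(4),((q-p)[:2]@[.989,-.146]).round(4),((q-p)[:2]@[.146,.989]).round(4))
fd=np.array([np.cos(-.146),np.sin(-.146)])
w=np.array([.589,-.0684]);print(w-fd*(.0946+.020))
```

```text
[ 0.5419 -0.0672  0.114 ] 0.0932 -0.0017
[ 0.5442 -0.0528  0.114 ] 0.0933 0.0129
[ 0.5397 -0.0817  0.114 ] 0.093 -0.0163
[ 0.4669 -0.0407  0.114 ] 0.0151 0.0136
[ 0.4624 -0.0696  0.114 ] 0.0148 -0.0157
[ 0.47561924 -0.05172778]
```

```bash
python3 go.py 0.472 -0.0515 0.0586 -98.4
```

```text
pos [ 0.4502 -0.0515  0.1007] zaz -98.84 t 15.1 F [0.16 0.16 0.01] w 0.321 q [-0.43  0.35  0.54  2.16 -0.28  0.7  -1.43]
shift [-0.0214  0.0421 -0.0034] len 0.0474 turn [-0.02 -0.44 -0.07]
```

arm_command:
  plan:
    - [[0,0.02,-0.0035],[0,-0.4,0]]
    - [[0,0.042,-0.0035],[0,-0.4,0]]
    - [[-0.01,0.042,-0.0035],[0,-0.4,0]]
    - [[-0.021,0.042,-0.0035],[0,-0.4,0]]
    - [[-0.021,0.042,-0.0035],[0,-0.4,0]]

```text
clock: 15.6
position: [0.4748, -0.0513, 0.0597]
ee_rot: [-0.162, -2.147, 2.149]
force: [0.8, 0.8, -1.1]
width: 0.321
```

arm_command:
  plan:
    - [[0,0,0],[0,0,0]]
    - [[0,0,0],[0,0,0]]

```text
clock: 15.8
position: [0.4718, -0.0507, 0.0591]
ee_rot: [-0.158, -2.146, 2.147]
force: [0.0, 0.4, -1.4]
width: 0.324
```

```bash
python3 lw.py w11 window; python3 go.py 0.475 -0.0515 0.0586 -98.4
python3 - <<'E'
from h import *
S=get_image('side');save(S,'s11')
cv2.imwrite('pics/s11c.png',cv2.resize(S['color'][140:220,250:350,::-1],None,fx=7,fy=7,interpolation=cv2.INTER_CUBIC))
T=get_image('top');save(T,'t11')
E
```

```text
window []
[ 0.47182828 -0.0506679   0.05910643] 15.8 [-0.37  0.45  0.48  2.15 -0.35  0.62 -1.36]
pos [ 0.4716 -0.0505  0.0589] zaz -98.35 t 15.9 F [0.34 0.19 0.3 ] w 0.321 q [-0.37  0.45  0.48  2.15 -0.35  0.62 -1.36]
shift [-0.0035  0.0003  0.0005] len 0.0036 turn [-0.    0.05 -0.07]
```

View pics/w11.png

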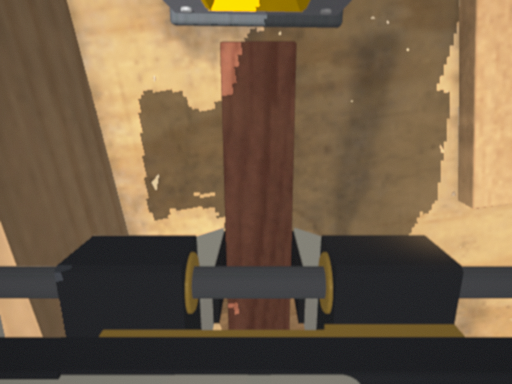

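View pics/s11c.png

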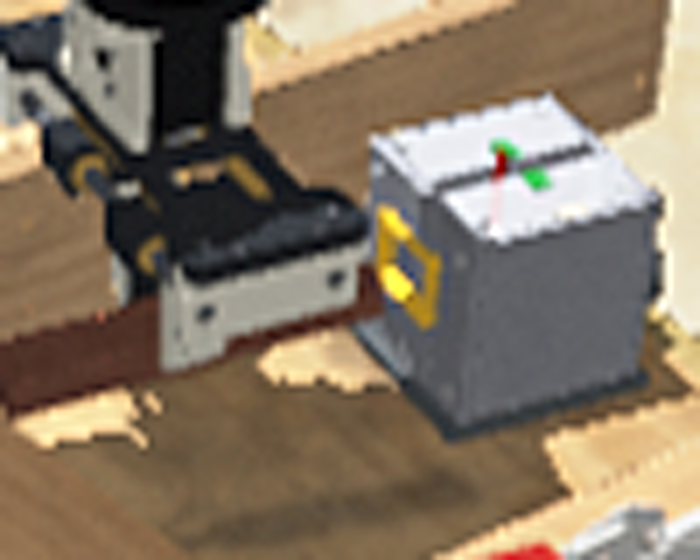

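Run:
```python
from h import *
S=get_image('side');K,W=S['camera_matrix'],w2c(S)
a=np.deg2rad(-8.4);f=np.array([np.cos(a),np.sin(a),0]);l=np.array([-f[1],f[0],0])
w=np.array([.589,-.0684,.062])
c=lambda q:((proj(K,W,q)-[250,140])*7).round()
print('mouth c',c(w-f*.007),'corners',[c(w-f*.007+l*y*.0225+np.array([0,0,z*.0175])) for y,z in((1,1),(-1,1),(-1,-1),(1,-1))])
print('saw top fr',[c(w+l*y*.045+[0,0,.038]) for y in(1,-1)],'base',[c(w+l*y*.045-[0,0,.062]) for y in (1,-1)])
p=np.array([.4716,-.0505,.0589]);
for s in (.0935,0.02,-.076):
  print('strip',s,[c(p+f*s+l*y*.015+np.array([0,0,.0034+z])) for y,z in((1,.01),(-1,.01),(-1,-.01))])
im=cv2.imread('pics/w11.png')
cv2.imwrite('pics/w11c.png',cv2.resize(im[0:80,150:360],None,fx=3.8,fy=3.8,interpolation=cv2.INTER_CUBIC))
s=cv2.imread('pics/s11.png');cv2.imwrite('pics/s11d.png',cv2.resize(s[155:205,230:325],None,fx=8,fy=8,interpolation=cv2.INTER_CUBIC))
```

```text
mouth c [404. 271.] corners [array([380., 209.]), array([433., 264.]), array([427., 333.]), array([375., 276.])]
saw top fr [array([372., 139.]), array([481., 248.])] base [array([358., 327.]), array([461., 441.])]
strip 0.0935 [array([349., 242.]), array([384., 279.]), array([381., 318.])]
strip 0.02 [array([193., 283.]), array([226., 322.]), array([224., 362.])]
strip -0.076 [array([-21., 341.]), array([  8., 382.]), array([  9., 422.])]
```

View pics/w11c.png

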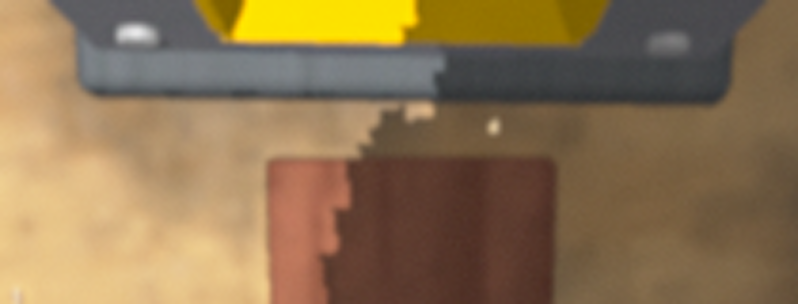

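View pics/s11d.png

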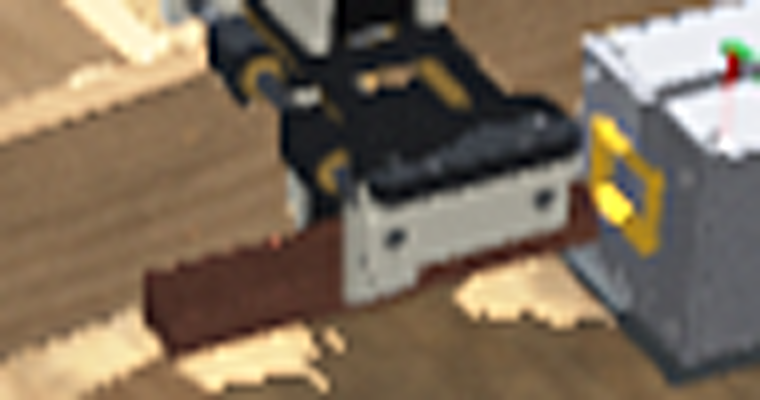

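arm_command:
  plan:
    - [[0,0,-0.002],[0,0.6,0]]
    - [[0,0,-0.002],[0,0.6,0]]

```text
clock: 16.25
position: [0.472, -0.0483, 0.0586]
ee_rot: [-0.169, -2.14, 2.141]
force: [0.4, -0.0, -0.8]
width: 0.325
```

arm_command:
  plan:
    - [[-0.005,0,0],[0,0,0]]
    - [[-0.01,0,0],[0,0,0]]
    - [[-0.015,0,0],[0,0,0]]
    - [[-0.019,0,0],[0,0,0]]
    - [[-0.019,0,0],[0,0,0]]

```text
clock: 16.75
position: [0.4916, -0.0518, 0.0586]
ee_rot: [-0.169, -2.14, 2.141]
force: [-0.1, 0.4, -0.9]
width: 0.32
```

```bash
python3 lw.py w12; python3 go.py 0.541 -0.06 0.0586 -99
python3 - <<'E'
from h import *
S=get_image('side');save(S,'s12')
a=cv2.resize(S['color'][145:205,230:325,::-1],None,fx=6,fy=6,interpolation=cv2.INTER_CUBIC)
im=cv2.imread('pics/w12.png');b=cv2.resize(im[0:80,150:360],None,fx=2.71,fy=2.71,interpolation=cv2.INTER_CUBIC)[:, :570]
cv2.imwrite('pics/c12.png',np.vstack([a,cv2.copyMakeBorder(b,0,0,0,570-b.shape[1],cv2.BORDER_CONSTANT)]))
E
```

```text
[ 0.49159563 -0.05180222  0.05862166] 16.75 [-0.36  0.48  0.48  2.1  -0.36  0.64 -1.36]
pos [ 0.491  -0.0517  0.0585] zaz -98.96 t 16.8 F [-0.28 -0.57 -1.68] w 0.319 q [-0.36  0.48  0.48  2.1  -0.36  0.64 -1.36]
shift [-0.0506 -0.      0.0004] len 0.0507 turn [-0.02  0.04 -0.06]
```

View pics/c12.png

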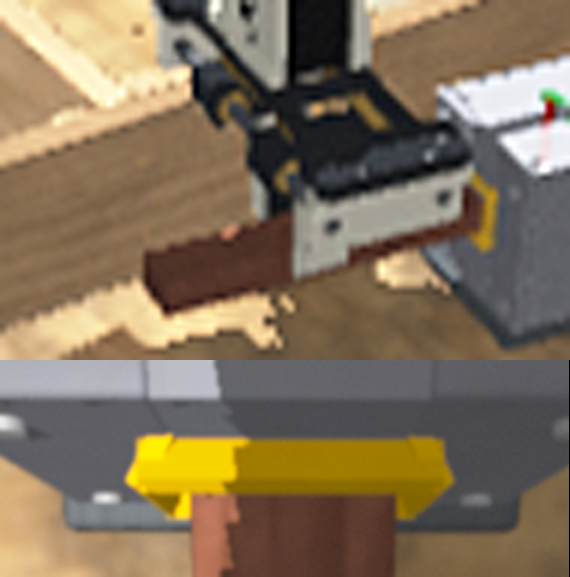

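arm_command:
  plan:
    - [[-0.003,0,-0.0003],[0,0,0]]
    - [[-0.006,0,-0.0003],[0,0,0]]
    - [[-0.008,0,-0.0003],[0,0,0]]

```text
clock: 17.15
position: [0.4991, -0.0526, 0.0587]
ee_rot: [-0.169, -2.14, 2.141]
force: [0.1, -0.1, -1.0]
width: 0.323
```

arm_command:
  plan:
    - [[-0.003,0,0],[0,0,0]]
    - [[-0.006,0,0],[0,0,0]]
    - [[-0.008,0,0],[0,0,0]]

```text
clock: 17.45
position: [0.507, -0.0539, 0.0587]
ee_rot: [-0.169, -2.14, 2.141]
force: [-0.6, 0.4, -0.6]
width: 0.322
```

```bash
python3 lw.py w13; python3 go.py 0.541 -0.06 0.0586 -99
python3 - <<'E'
from h import *
S=get_image('side');save(S,'s13')
a=cv2.resize(S['color'][145:205,230:325,::-1],None,fx=6,fy=6,interpolation=cv2.INTER_CUBIC)
im=cv2.imread('pics/w13.png');b=cv2.resize(im[0:80,150:360],None,fx=2.71,fy=2.71,interpolation=cv2.INTER_CUBIC)[:, :570]
cv2.imwrite('pics/c13.png',np.vstack([a,cv2.copyMakeBorder(b,0,0,0,570-b.shape[1],cv2.BORDER_CONSTANT)]))
E
```

```text
[ 0.50701164 -0.05388862  0.05865093] 17.45 [-0.35  0.5   0.48  2.06 -0.36  0.66 -1.36]
pos [ 0.5073 -0.0539  0.0587] zaz -98.95 t 17.5 F [ 0.21  0.71 -0.88] w 0.324 q [-0.35  0.5   0.48  2.06 -0.36  0.66 -1.36]
shift [-0.0343  0.0001  0.0007] len 0.0343 turn [-0.02  0.05 -0.09]
```

View pics/c13.png

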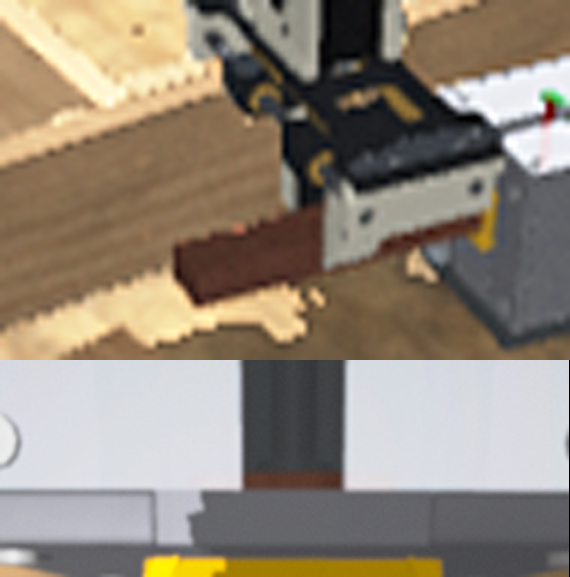

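arm_command:
  plan:
    - [[-0.006,0,0],[0,0,0]]
    - [[-0.012,0,0],[0,0,0]]
    - [[-0.018,0,0],[0,0,0]]
    - [[-0.021,0,0],[0,0,0]]
    - [[-0.021,0,0],[0,0,0]]

```text
clock: 18.05
position: [0.528, -0.0572, 0.0586]
ee_rot: [-0.169, -2.14, 2.141]
force: [0.1, 0.1, -0.1]
width: 0.325
```

arm_command:
  plan:
    - [[-0.003,0,0],[0,0,0]]
    - [[-0.006,0,0],[0,0,0]]
    - [[-0.008,0,0],[0,0,0]]

```text
clock: 18.35
position: [0.5343, -0.0582, 0.0583]
ee_rot: [-0.166, -2.139, 2.14]
force: [-4.9, 0.6, 0.9]
width: 0.318
```

```bash
cat > pic.py <<'E'
import sys
from h import *
n=sys.argv[1]
S=get_image('side');save(S,'s'+n);s0=observe()
a=cv2.resize(S['color'][145:185,290:350,::-1],None,fx=8,fy=8,interpolation=cv2.INTER_CUBIC)
I=get_image('wrist');save(I,'w'+n);b=cv2.resize(I['color'][0:120,180:330,::-1],None,fx=3.2,fy=3.2,interpolation=cv2.INTER_CUBIC)[:, :480]
cv2.imwrite('pics/c'+n+'.png',np.hstack([cv2.copyMakeBorder(a,0,max(0,b.shape[0]-a.shape[0]),0,0,cv2.BORDER_CONSTANT)[:, :320],b]))
print(s0['clock'],s0['position'].round(4),s0['force'].round(2),s0['width'])
E
python3 pic.py 14
```

```text
18.4 [ 0.5347 -0.0582  0.0584] [-2.85  0.01  0.  ] 0.32672044853972076
```

View pics/c14.png

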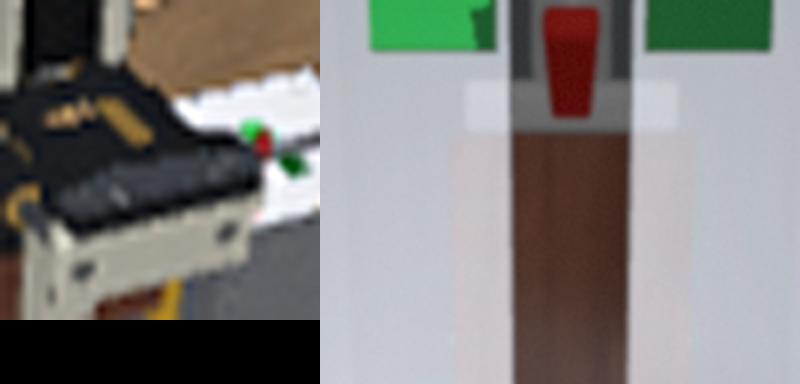

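arm_command:
  plan:
    - [[-0.002,0,0],[0,0,0]]
    - [[-0.004,0,0],[0,0,0]]
    - [[-0.004,0,0],[0,0,0]]

```text
clock: 18.75
position: [0.5388, -0.0589, 0.0585]
ee_rot: [-0.167, -2.14, 2.14]
force: [-5.0, 0.8, -1.2]
width: 0.321
```

```bash
python3 pic.py 15
```

```text
18.8 [ 0.5387 -0.0588  0.0585] [-4.92  0.46 -0.61] 0.322341212619355
```

View pics/c15.png

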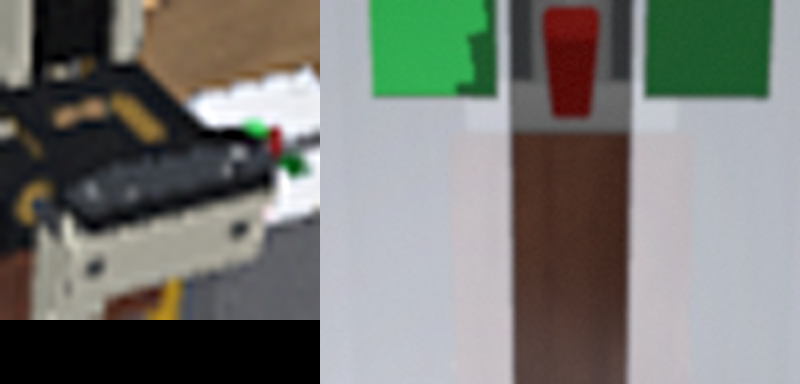

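Run:
```python
from h import *
P=pose();im=get_image('wrist');K,W=im['camera_matrix'],w2c(im,P);print(P[0])
a=np.deg2rad(-9);f=np.array([np.cos(a),np.sin(a),0])
g=lambda col,row,z:((atz(K,W,(180+col/3.2,row/3.2),z)-P[0])@f*1e3).round(1)
print('band near',g(250,97,.1),'tip',[g(250,r,.11) for r in(10,24,38)],'base z.1 if',g(250,115,.1),g(250,115,.09),'strip end',g(250,133,.0719))
for z in(.1,.11):
  q=P[0]+f*(.0935); q[2]=z
```

```text
[ 0.53866855 -0.05886742  0.05844829]
band near 92.5 tip [np.float64(97.7), np.float64(96.6), np.float64(95.5)] base z.1 if 90.9 92.5 strip end 93.3
```

arm_command:
  plan:
    - [[-0.001,0,0],[0,0,0]]
    - [[-0.002,0,0],[0,0,0]]
    - [[-0.002,0,0],[0,0,0]]
    - [[-0.002,0,0],[0,0,0]]

```text
clock: 19.3
position: [0.5405, -0.0591, 0.0584]
ee_rot: [-0.167, -2.14, 2.14]
force: [-5.8, 1.7, -0.7]
width: 0.321
```

```bash
python3 pic.py 16
python3 - <<'E'
from h import *
T=get_image('top');save(T,'t16')
S=cv2.imread('pics/s16.png')
a=cv2.resize(S[150:180,300:340],None,fx=12,fy=12,interpolation=cv2.INTER_CUBIC)
b=cv2.resize(T['color'][85:145,240:300,::-1],None,fx=6,fy=6,interpolation=cv2.INTER_CUBIC)
cv2.imwrite('pics/d16.png',np.hstack([a[:360],b[:360]]))
E
```

```text
19.35 [ 0.5405 -0.0591  0.0584] [-5.88  0.08 -0.18] 0.3240660109369665
```

View pics/c16.png

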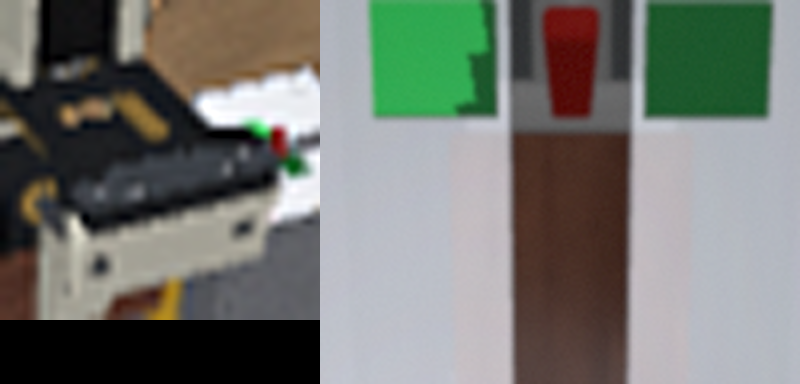

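View pics/d16.png

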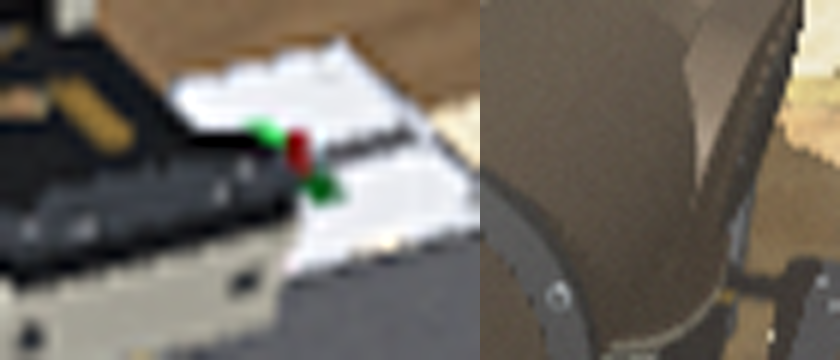

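View pics/t16.png

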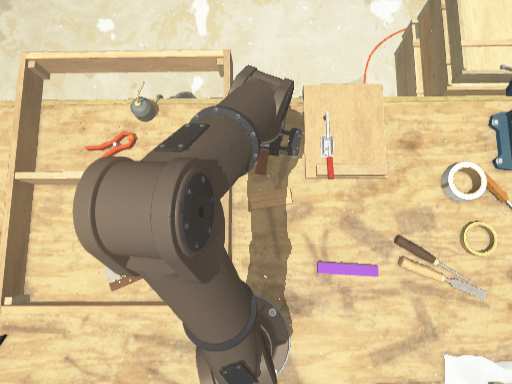

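arm_command:
  plan:
    - [[0,0,0],[0,0,0]]
    - [[0,0,0],[0,0,0]]
    - [[0,0,0],[0,0,0]]
    - [[0,0,0],[0,0,0]]
    - [[0,0,0],[0,0,0]]

```text
clock: 19.95
position: [0.5405, -0.0591, 0.0585]
ee_rot: [-0.167, -2.14, 2.14]
force: [-5.4, -0.2, 0.2]
width: 0.323
```

```bash
python3 pic.py 17
```

```text
20.0 [ 0.5405 -0.0591  0.0585] [-5.41  1.41 -0.23] 0.3220275817011813
```

View pics/c17.png

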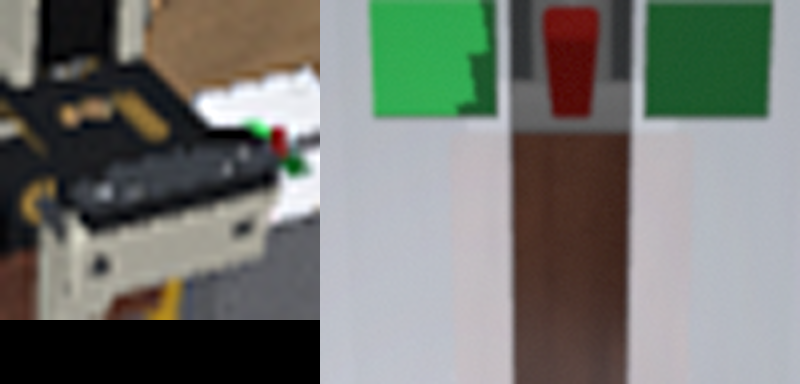

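View pics/s17.png

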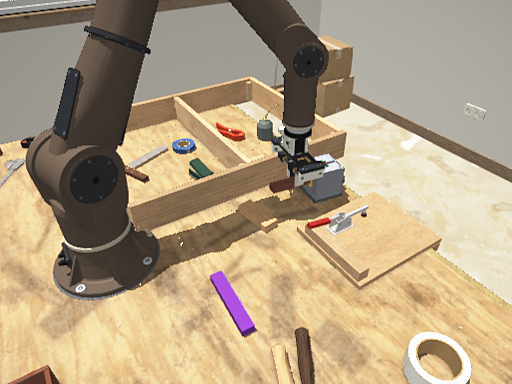

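The pointer is stable between the green patches, the grip is holding at about 29.6 mm, and the block, plane and purple strip show no movement. I'm handing in.

```bash
python3 -c "
from h import *
print(sign_off())"
```

```text
the job is handed in; nothing more can be done
None
```

I handed the job in at about 20 s, with the strip still gripped and the red pointer standing between the green patches. I gripped the strip about 9 mm behind its middle, passed it straight through the window and pushed the stop to about mid-band.

**Last checks**
- **Pointer:** over the final 0.5 s hold, the wrist and side views showed it steady in the green band. Stop travel came out at about 9 mm from the strip-end geometry, 11 mm from the pointer against the band in the wrist picture, and 10–11 mm from the push force of about 5.5 N. These differ by up to 2 mm, but all lie well inside 5–15 mm.
- **Grip:** the opening held at about 29.6 mm, and the strip did not slip during the push.
- **Forces:** the highest I read was about 6 N, against the stop.
- **Things to leave alone:** the pale block, the plane and the purple strip looked unmoved in the pictures. The sanding block was hidden behind the arm at the end, but I never went near it.

**What failed or disagreed**
- **First grasp:** it closed on nothing, above the strip. The pictures showed the fingertips only about 3 mm ahead of the TCP, not the stated 22 mm. I went about 17 mm lower and the second grasp held; the miss did not move the strip.
- **Saw angle:** the top view gave about −6° and the wrist views about −8.4°. I settled it by aligning to the window's mouth in close wrist pictures, at about −9°.

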